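Find the egg timer whose key still snaps and set it running on the board

ROBOT

A 6-joint arm with a two-finger parallel gripper is mounted at the origin on the work surface. World frame = base frame: x ahead of the robot, y to its left, z up, the work surface at z = 0. Lengths are in m, angles in rad, forces in N, time in s.
With the tool pointing down it reaches from about 0.35 to 0.85 m from the base axis. Payload 8.1 kg.
Tool frame: the origin (TCP) lies midway between the tips of the shut fingers; the grasp point (between the pads) lies 19 mm behind it (robot.grip_point_offset is the distance from the TCP to the grasp point, in m); z points along the fingers, y is the line along which they close (so a half turn about z gives the same grasp; the last joint's range is limited). The gripper opens to 93 mm and grips with 3 to 60 N. Pads are 15 mm wide; open, the fingers measure 128 mm over their backs; the gripper's body (75 mm by 188 mm) begins 65 mm behind the grasp point.
Start: joints at [-1.38, 0.13, 1.488, -0, 1.523, -0.085], TCP at [0.163, -0.577, 0.184] pointing down, gripper open.
Joint ranges: [-2.96, 2.96], [-0.89, 2.26], [0.02, 2.5], [-1.34, 4.48], [0, 2.73], [-2.66, 2.66]. Speed limits (rad/s): [2.39, 2.39, 2.79, 3.14, 3.14, 3.14].

INTERFACE

Orientations are given as a rotation vector (axis times angle).
In Python, from plant import robot, read_camera, job gives the robot as it stands.
- The arm moves only by the shell command python3 -m inch 'ROWS' [FORCE]. ROWS is JSON, one flat list of numbers, 5 for each row, row after row: the shift along the world's x, y, z in mm, then the turn about the world's z in degrees, then the opening in per cent of the stroke, from 0 (shut) to 100 (fully open). In form: [dx, dy, dz, yaw, hand, dx, dy, dz, yaw, hand, ...]. A call has 1 to 10 rows; each row is the pose to reach, as a shift and turn from the pose commanded when the call began; what a row does not reach only later rows make up. A row lasts 1/12 s, in which the tool goes at most 41.7 mm and 7.16 degrees, less where a joint would pass 70% of its speed; a pose out of reach is approached as far as the arm can. A call with a gripper value outside its range is refused whole. The fingers move at their own pace and stop on an object; FORCE is the grip in N (left out, the last holds). Time passes only in rows, so rows that repeat a pose let the fingers close. It gives the time, the measured TCP pose, the force, the opening and the grip force at its end, in the units of the state.
- robot.read_state(): the state, without advancing time (a new reading comes with each control period).
- read_camera(name): name is "scene" or "top"; returns a dict with "image" (400x640x3 uint8, blue, green, red), "K" (3x3 intrinsics, pixels), "extrinsics" (4x4, takes a point from world to camera coordinates). Camera axes: x right, y down, z forward; pixel columns grow to the right and rows downward; lengths in m; the calibration is good to about 2 mm. A picture is of the moment at which its call begins. There is no depth.
- job.close_job(): hands the job in; it is judged then, once.
The state is a dict: "t": time; "q": joint angles; "dq": joint speeds; "joint_torque": joint torques, N m; "tool_pos": TCP position; "orientation": TCP orientation; "force": force on the tool from outside, world axes, zero at the start; "wrist_torque": the same for the moment, N m; "opening": finger opening in m; "gripper_force": force on a finger pad.
Only numpy, scipy, OpenCV 4.12 (cv2) and the standard library are available. Lean on these libraries where they do the work, as an engineer would, in place of code of your own. Each camera call takes 0.05 s, during which the arm holds its last target. There are 200 camera calls.

TASK

Of the three push-top egg timers on the shelf only one is still sound: press their keys gently, one after another where they stand, until you feel one snap in and stay down, and never lean hard on a key that stays soft. Then set that running timer upright on the wooden cutting board, putting it down softly, and leave the two soft ones and everything else on the shelf where they are.

Things in the scene. Friction and masses are not known exactly. Their poses are not given: they have to be found in the camera images.
- timer_a: egg timer, round red case 50 mm across, 40 mm high, about 0.16 kg, loose on the shelf, white push key on top. Origin: centre of its underside; z up. Grip it across the case. Which timer is sound changes every time and cannot be seen. Sound key: force rises to about 6 N at 1.5 mm, then breaks away; the key jumps to about 4 mm and stays there. Worn key: soft (0.6 to 2 N), firm stop at 4.6 mm, springs back
- timer_b: egg timer, round yellow case 50 mm across, 40 mm high, about 0.16 kg, loose on the shelf, white push key on top. Origin: centre of its underside; z up. Grip it across the case. Which timer is sound changes every time and cannot be seen. Sound key: force rises to about 6 N at 1.5 mm, then breaks away; the key jumps to about 4 mm and stays there. Worn key: soft (0.6 to 2 N), firm stop at 4.6 mm, springs back
- timer_c: egg timer, round blue case 50 mm across, 40 mm high, about 0.16 kg, loose on the shelf, white push key on top. Origin: centre of its underside; z up. Grip it across the case. Which timer is sound changes every time and cannot be seen. Sound key: force rises to about 6 N at 1.5 mm, then breaks away; the key jumps to about 4 mm and stays there. Worn key: soft (0.6 to 2 N), firm stop at 4.6 mm, springs back
- key_a: push key of the red timer, 26 mm across, slides straight down at most 4.6 mm. Origin: on its axis, level with the case top (40 mm above the timer's underside) while up; sinks with the key. The crown one presses stands 8 to 20 mm above this origin: it differs from timer to timer and is not measured. More than 12 N harms any key
- key_b: push key of the yellow timer, 26 mm across, slides straight down at most 4.6 mm. Origin: on its axis, level with the case top (40 mm above the timer's underside) while up; sinks with the key. The crown one presses stands 8 to 20 mm above this origin: it differs from timer to timer and is not measured. More than 12 N harms any key
- key_c: push key of the blue timer, 26 mm across, slides straight down at most 4.6 mm. Origin: on its axis, level with the case top (40 mm above the timer's underside) while up; sinks with the key. The crown one presses stands 8 to 20 mm above this origin: it differs from timer to timer and is not measured. More than 12 N harms any key
- board: small wooden cutting board lying flat on the shelf, 200 mm (its x) by 150 mm (its y), 15 mm thick. Origin: centre of its underside; z up. It lies at the left or the right end of the shelf
- shelf: stainless steel shelf, 380 mm deep (x) and 980 mm wide (y), its flat top 110 mm above the work surface. Origin: under its middle, on the work surface. Its drawer of egg cups below the top stands partly open towards the robot. Egg cooker (160 mm across, 173 mm high) on its back half, its front knob 65 mm or more behind the middle of any timer
- jar: glass jar with steel screw cap, 72 mm across, 120 mm high, standing at the end of the shelf where the board is not. Origin: centre of its underside. Leave it alone
- salt: white salt shaker with steel top, 42 mm across, 72 mm high, on the back half of the shelf. Origin: centre of its underside. Leave it alone
- eggcup: orange silicone egg cup with an egg in it, 48 mm across, 72 mm high, on the back half of the shelf. Origin: centre of its underside. Leave it alone
- mill: dark wooden pepper mill, 52 mm across, 126 mm high, on the back half of the shelf. Origin: centre of its underside. Leave it alone
- mug: blue mug, 76 mm across, 85 mm high, handle 35 mm out, on the back half of the shelf. Origin: centre of its underside. Leave it alone

How it is judged:
On the way, in this order (a step that is already met when the one before it is completed fails the run):
1. one timer's key has snapped in and stays down by itself (2.5 mm or more below the case's top), untouched, its timer still within 30 mm of where it stood (((z of key_a in the frame of timer_a below 0.0375 m and contact force between each of the fingers, the arm and key_a below 0.2 N and (distance of timer_a from where it was at the start of the episode below 0.03 m and angle between timer_a's own z axis and vertical below 0.1 rad)) or (z of key_b in the frame of timer_b below 0.0375 m and contact force between each of the fingers, the arm and key_b below 0.2 N and (distance of timer_b from where it was at the start of the episode below 0.03 m and angle between timer_b's own z axis and vertical below 0.1 rad)) or (z of key_c in the frame of timer_c below 0.0375 m and contact force between each of the fingers, the arm and key_c below 0.2 N and (distance of timer_c from where it was at the start of the episode below 0.03 m and angle between timer_c's own z axis and vertical below 0.1 rad)))), for 0.3 s.
2. that timer stands upright on the cutting board, its key still down (((z of key_a in the frame of timer_a below 0.0375 m and (x of timer_a in the frame of board between -0.077 and 0.077 m and y of timer_a in the frame of board between -0.052 and 0.052 m and z of timer_a in the frame of board between 0.012 and 0.019 m and angle between timer_a's own z axis and vertical below 0.1 rad and linear speed of timer_a below 0.02 m/s) and (distance of timer_b from where it was at the start of the episode below 0.03 m and angle between timer_b's own z axis and vertical below 0.1 rad) and (distance of timer_c from where it was at the start of the episode below 0.03 m and angle between timer_c's own z axis and vertical below 0.1 rad)) or (z of key_b in the frame of timer_b below 0.0375 m and (x of timer_b in the frame of board between -0.077 and 0.077 m and y of timer_b in the frame of board between -0.052 and 0.052 m and z of timer_b in the frame of board between 0.012 and 0.019 m and angle between timer_b's own z axis and vertical below 0.1 rad and linear speed of timer_b below 0.02 m/s) and (distance of timer_a from where it was at the start of the episode below 0.03 m and angle between timer_a's own z axis and vertical below 0.1 rad) and (distance of timer_c from where it was at the start of the episode below 0.03 m and angle between timer_c's own z axis and vertical below 0.1 rad)) or (z of key_c in the frame of timer_c below 0.0375 m and (x of timer_c in the frame of board between -0.077 and 0.077 m and y of timer_c in the frame of board between -0.052 and 0.052 m and z of timer_c in the frame of board between 0.012 and 0.019 m and angle between timer_c's own z axis and vertical below 0.1 rad and linear speed of timer_c below 0.02 m/s) and (distance of timer_a from where it was at the start of the episode below 0.03 m and angle between timer_a's own z axis and vertical below 0.1 rad) and (distance of timer_b from where it was at the start of the episode below 0.03 m and angle between timer_b's own z axis and vertical below 0.1 rad)))), for 0.2 s.
At the end, for the whole second after the job is handed in: One timer, its key snapped in (2.5 mm or more), stands upright and still on the cutting board, its centre within 77 mm (board x) and 52 mm (board y) of the board's. The other two stand upright within 30 mm of their starts; jar, salt, egg cup, mill and mug too. Nothing is held (((z of key_a in the frame of timer_a below 0.0375 m and (x of timer_a in the frame of board between -0.077 and 0.077 m and y of timer_a in the frame of board between -0.052 and 0.052 m and z of timer_a in the frame of board between 0.012 and 0.019 m and angle between timer_a's own z axis and vertical below 0.1 rad and linear speed of timer_a below 0.02 m/s) and (distance of timer_b from where it was at the start of the episode below 0.03 m and angle between timer_b's own z axis and vertical below 0.1 rad) and (distance of timer_c from where it was at the start of the episode below 0.03 m and angle between timer_c's own z axis and vertical below 0.1 rad)) or (z of key_b in the frame of timer_b below 0.0375 m and (x of timer_b in the frame of board between -0.077 and 0.077 m and y of timer_b in the frame of board between -0.052 and 0.052 m and z of timer_b in the frame of board between 0.012 and 0.019 m and angle between timer_b's own z axis and vertical below 0.1 rad and linear speed of timer_b below 0.02 m/s) and (distance of timer_a from where it was at the start of the episode below 0.03 m and angle between timer_a's own z axis and vertical below 0.1 rad) and (distance of timer_c from where it was at the start of the episode below 0.03 m and angle between timer_c's own z axis and vertical below 0.1 rad)) or (z of key_c in the frame of timer_c below 0.0375 m and (x of timer_c in the frame of board between -0.077 and 0.077 m and y of timer_c in the frame of board between -0.052 and 0.052 m and z of timer_c in the frame of board between 0.012 and 0.019 m and angle between timer_c's own z axis and vertical below 0.1 rad and linear speed of timer_c below 0.02 m/s) and (distance of timer_a from where it was at the start of the episode below 0.03 m and angle between timer_a's own z axis and vertical below 0.1 rad) and (distance of timer_b from where it was at the start of the episode below 0.03 m and angle between timer_b's own z axis and vertical below 0.1 rad))) and distance of each of jar, salt, eggcup, mill, mug from where it was at the start of the episode below 0.03 m); the robot touches nothing.
It fails at once if a key is pressed with more than 12 N (contact force between any of the fingers, the arm and key_a above 12 N or contact force between any of the fingers, the arm and key_b above 12 N or contact force between any of the fingers, the arm and key_c above 12 N).
It fails at once if a timer whose key has not snapped in is moved more than 30 mm ((distance of timer_a from where it was at the start of the episode above 0.03 m and not (z of key_a in the frame of timer_a below 0.0375 m)) or (distance of timer_b from where it was at the start of the episode above 0.03 m and not (z of key_b in the frame of timer_b below 0.0375 m)) or (distance of timer_c from where it was at the start of the episode above 0.03 m and not (z of key_c in the frame of timer_c below 0.0375 m))).
It fails at once if a timer is dropped or rammed onto the board (more than 100 N between them) (contact force between any of timer_a, timer_b, timer_c and board above 100 N).
It fails at once if the jar, salt shaker, egg cup, pepper mill or mug is shifted more than 30 mm or tipped (distance of any of jar, salt, eggcup, mill, mug from where it was at the start of the episode above 0.03 m or angle between any of jar, salt, eggcup, mill, mug's own z axis and vertical above 0.3 rad).
It fails at once if the cutting board is shifted more than 30 mm (distance of board from where it was at the start of the episode above 0.03 m).
It also fails if it takes over 72 s, if anything falls off the work surface, if the arm or the gripper's body presses on something with over 40 N, if the wrist force passes 120 N, or if a joint passes its speed limit or range.

## Working session

There is one attempt and no reset: what is moved stays moved. The work goes in short steps, Python scripts to look and compute and a shell command to move; the robot and the scene stay as the last step left them, time stands still between calls to the robot, and variables do not carry over. Pictures are saved under pics/ and viewed, at most 10 in all, crops included, and the job is handed in when it is done.

```bash
mkdir -p pics; python3 - <<'E'
from plant import robot, read_camera
import cv2
for n in("scene","top"):
    c=read_camera(n);cv2.imwrite(f"pics/{n}0.png",c["image"]);print(n,c["K"].round(1).tolist(),c["extrinsics"].round(3).tolist())
s=robot.read_state();print(s,robot.grip_point_offset)
E
```

```text
scene [[368.4, 0.0, 321.0], [0.0, 368.4, 190.1], [0.0, 0.0, 1.0]] [[0.769, 0.639, 0.008, -0.48], [0.392, -0.463, -0.795, -0.127], [-0.504, 0.615, -0.607, 1.258], [0.0, 0.0, 0.0, 1.0]]
top [[464.7, 0.0, 314.6], [0.0, 464.7, 194.3], [0.0, 0.0, 1.0]] [[-0.01, -1.0, 0.019, 0.019], [-0.997, 0.009, -0.076, 0.587], [0.076, -0.019, -0.997, 1.112], [0.0, 0.0, 0.0, 1.0]]
{'t': 0.1, 'q': array([-1.38037279e+00,  1.31046576e-01,  1.48915645e+00, -3.55585284e-06,
        1.52299543e+00, -8.54093041e-02]), 'dq': array([-0.00070615, -0.00010546, -0.002304  ,  0.00049206, -0.00165631,
        0.00041593]), 'joint_torque': array([ 1.27750485e-03, -5.61342001e+01, -4.93096304e+01,  7.70896976e-02,
        2.91710364e-02, -5.70134011e-05]), 'tool_pos': array([ 0.16331763, -0.57676457,  0.18262337]), 'orientation': array([-3.11017375e+00, -4.31684797e-01,  1.37882986e-04]), 'force': array([ 0.53966971, -0.44670549,  0.58910859]), 'wrist_torque': array([-0.04177158,  0.01541954,  0.03989539]), 'gripper_force': 0.0, 'opening': 0.09304832178595306} 0.0188
```

View pics/top0.png

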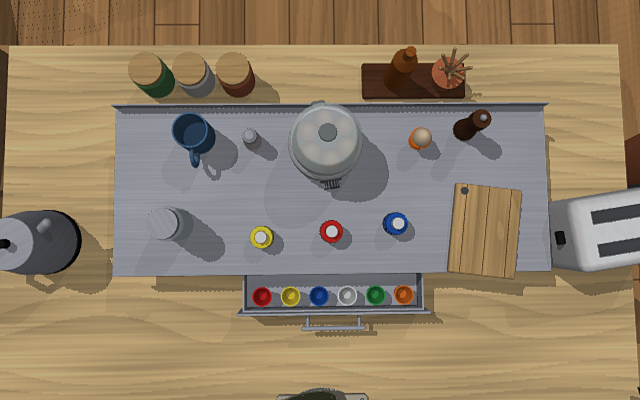

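View pics/scene0.png

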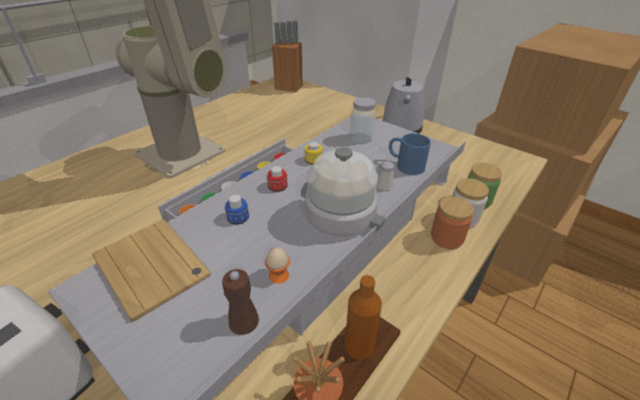

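The top view shows yellow at (261,237), red at (331,231), blue at (396,223) and the board around (485,230). The scene view shows the same layout. Next I compute positions.

```bash
cat > h.py <<'E'
import cv2, numpy as np
from plant import robot, read_camera
def ray(c,px,z):
    R,t=c["extrinsics"][:3,:3],c["extrinsics"][:3,3]
    o=-R.T@t; d=R.T@np.linalg.inv(c["K"])@np.array([*px,1.0])
    return o+d*(z-o[2])/d[2]
def blob(m,near,r=18):
    n,l,s,ce=cv2.connectedComponentsWithStats(m.astype(np.uint8))
    k=[i for i in range(1,n) if s[i,4]>15 and np.hypot(*(ce[i]-near))<r]
    k=max(k,key=lambda i:s[i,4]); return ce[k],s[k],l==k
E
python3 - <<'E'
from h import *
c=read_camera("top");h=cv2.cvtColor(c["image"],cv2.COLOR_BGR2HSV)
for n,p in dict(yel=(261,237),red=(331,231),blue=(396,223)).items():
    x0,y0=p; w=np.zeros(h.shape[:2],bool); w[y0-16:y0+16,x0-16:x0+16]=1
    k=blob(w&(h[...,1]<60)&(h[...,2]>190),p)
    cs=blob(w&(h[...,1]>130)&(h[...,2]>90),p)
    hull=cv2.convexHull(np.argwhere(cs[2])[:,::-1].astype(np.int32)); ce,r=cv2.minEnclosingCircle(hull)
    print(n,"key",k[0].round(1),k[1][2:],ray(c,k[0],.164).round(4),"case",ce,round(r,1),ray(c,ce,.145).round(4))
m=((h[...,0]>8)&(h[...,0]<25)&(h[...,1]>70)).astype(np.uint8); m[:,:445]=0;m[:,524:]=0;m[:178]=0;m[282:]=0
m=cv2.morphologyEx(m,cv2.MORPH_OPEN,np.ones((5,5)));b=blob(m,(485,230),40)
q=cv2.convexHull(np.argwhere(b[2])[:,::-1].astype(np.int32)); bx=cv2.boxPoints(cv2.minAreaRect(q))
P=np.array([ray(c,p,.125) for p in bx]);print("board",bx.round(),P.round(4),P.mean(0))
E
```

```text
yel key [259.9 236.5] [11 11 50] [0.4881 0.1332 0.164 ] case (261.0967712402344, 236.80645751953125) 11.4 [0.4872 0.1325 0.145 ]
red key [330.8 230.7] [11 11 52] [ 0.4988 -0.0172  0.164 ] case (331.0, 231.0) 11.2 [ 0.4981 -0.0185  0.145 ]
blue key [397.5 222.3] [11 10 42] [ 0.5152 -0.1596  0.164 ] case (395.82257080078125, 222.8225860595703) 11.4 [ 0.5144 -0.1597  0.145 ]
board [[445. 183.]
 [523. 183.]
 [523. 281.]
 [445. 281.]] [[ 0.6024 -0.2759  0.125 ]
 [ 0.601  -0.4517  0.125 ]
 [ 0.3838 -0.442   0.125 ]
 [ 0.3859 -0.2691  0.125 ]] [ 0.49328175 -0.35968339  0.125     ]
```

```bash
cat > st.py <<'E'
from plant import robot
from scipy.spatial.transform import Rotation as R
import sys
s=robot.read_state();x=R.from_rotvec(s["orientation"]).as_matrix()[:,0]
import numpy as np
print("t",round(s["t"],2),"p",(s["tool_pos"]*1000).round(2),"F",s["force"].round(2),"yaw",np.degrees(np.arctan2(x[1],x[0])).round(2),"op",round(s["opening"]*1000,1))
sys.exit(len(sys.argv)>1 and s["force"][2]>float(sys.argv[1]))
E
python3 -m inch '[0,0,40,0,0, 0,0,77,-5,0, 30,36,77,-10,0, 60,71,77,-16,0, 90,106,77,-16,0, 120,142,77,-16,0, 150,178,77,-16,0, 176,208,77,-16,0, 176,208,77,-16,0, 176,208,77,-16,0]' 20; python3 st.py
```

```text
t: 0.98
tool_pos: [0.3421, -0.3659, 0.2606]
orientation: [-3.141, -0.002, -0.002]
force: [-0.4, -0.6, 0.2]
opening: 0.0313
gripper_force: 0.0
t 0.98 p [ 342.08 -365.85  260.59] F [-0.44 -0.58  0.17] yaw 0.06 op 31.3
```

```bash
python3 -m inch '[29,34,0,0,0, 58,69,0,0,0, 87,103,0,0,0, 116,137,0,0,0, 145,172,0,0,0, 173,206,0,0,0, 173,206,-30,0,0, 173,206,-60,0,0, 173,206,-76,0,0, 173,206,-76,0,0]'  >/dev/null; python3 -m inch '[0,0,0,0,0,0,0,0,0,0,0,0,0,0,0]' >/dev/null; python3 st.py; python3 st.py
python3 - <<'E'
from h import *
cv2.imwrite("pics/s1.png",cv2.resize(read_camera("scene")["image"][130:270,160:360],None,fx=4,fy=4))
E
```

```text
t 2.07 p [ 513.35 -164.4   186.73] F [0.33 0.36 0.38] yaw -0.25 op 0.4
t 2.07 p [ 513.35 -164.4   186.73] F [0.33 0.36 0.38] yaw -0.25 op 0.4
```

View pics/s1.png

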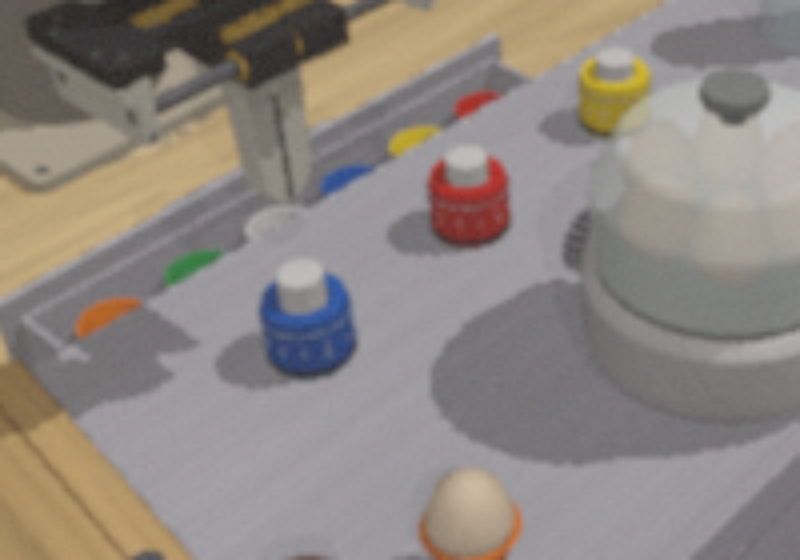

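The fingertips are at about crop (280,195) and the blue key crown at (305,270). I check both against the projection.

```bash
python3 - <<'E'
from h import *
c=read_camera("scene")
for n,p in dict(tcp=robot.read_state()["tool_pos"],crown=[.515,-.16,.168],crown2=[.515,-.16,.158]).items():
    v=c["extrinsics"]@[*p,1]; u=c["K"]@v[:3]; print(n,u[:2]/u[2], (u[:2]/u[2]-[160,130])*4)
print(ray(c,(160+302/4,130+270/4),.165))
t=read_camera("top")
A=[]
for n,s,tp in(("yel",(160+615/4,130+57/4),(259.9,236.5)),("red",(160+467/4,130+155/4),(330.8,230.7)),("blue",(160+303/4,130+268/4),(397.5,222.3))):
    M=[]
    pr=lambda c:c["K"]@c["extrinsics"][:3]
    X=cv2.triangulatePoints(pr(c),pr(t),np.array(s,float).reshape(2,1),np.array(tp,float).reshape(2,1));print(n,(X[:3]/X[3]).ravel())
cv2.imwrite("pics/t1.png",cv2.resize(t["image"][180:290,310:510],None,fx=4,fy=4))
E
```

```text
tcp [232.70426991 191.16866966] [290.81707962 244.67467863]
crown [235.90602408 197.33810772] [303.62409631 269.35243087]
crown2 [236.51028026 200.92415844] [306.04112105 283.69663377]
[ 0.51152843 -0.15873651  0.165     ]
yel [0.48752756 0.13307318 0.15987232]
red [ 0.49825698 -0.01776787  0.1621979 ]
blue [ 0.51484497 -0.15915631  0.16832926]
```

View pics/t1.png

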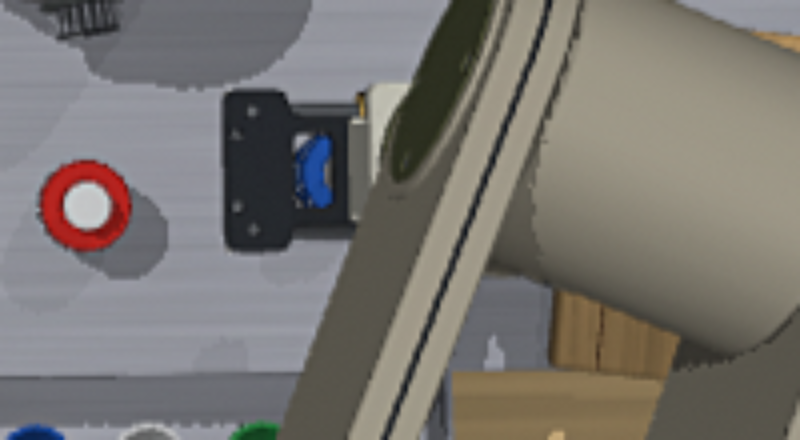

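The top view shows the gripper body around blue at crop (300,170), with the arm hiding the rest. I take a sharper scene view.

```bash
python3 st.py; python3 - <<'E'
from h import *
cv2.imwrite("pics/s2.png",cv2.resize(read_camera("scene")["image"][150:230,190:290],None,fx=7,fy=7,interpolation=cv2.INTER_CUBIC))
E
python3 st.py
```

```text
t 2.22 p [ 513.09 -164.03  186.1 ] F [ 0.06 -0.38 -0.14] yaw -0.23 op 0.3
t 2.27 p [ 512.93 -163.88  185.78] F [0.3  0.38 0.08] yaw -0.22 op 0.0
```

View pics/s2.png

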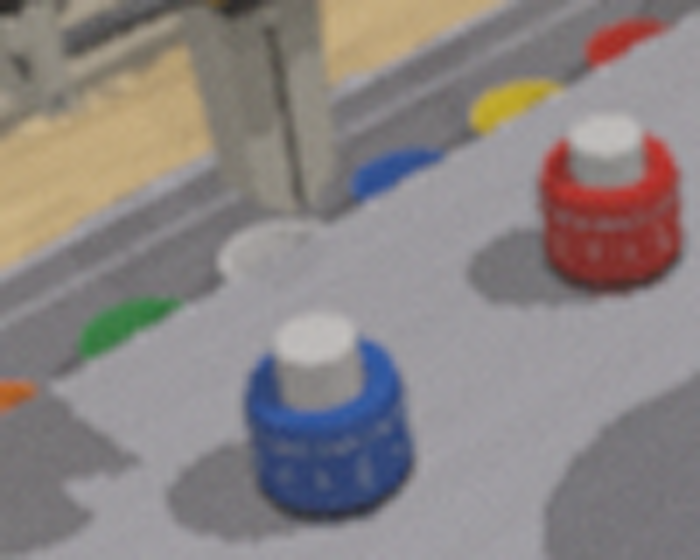

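The fingertips end at full-image (231,180), while the reported TCP projects to (233,191). I cross-check this against the top view.

```bash
python3 - <<'E'
from h import *
t=read_camera("top");c=read_camera("scene")
def pj(c,p):
    u=c["K"]@(c["extrinsics"]@[*p,1])[:3]; return (u[:2]/u[2]).round(1)
p=robot.read_state()["tool_pos"];print(p)
for z in (.27,.30,.33): print(z,pj(t,[p[0],p[1],z]), "x edges",pj(t,[p[0]+.0375,p[1]+.094,z]),pj(t,[p[0]-.0375,p[1]+.094,z]))
for z in(.186,.2,.22): print(ray(c,(231.4,179.7),z))
E
```

```text
[ 0.51267891 -0.16358702  0.18519016]
0.27 [410.6 222.7] x edges [361.  203.5] [361.7 243.1]
0.3 [414.2 222.5] x edges [362.9 202.6] [363.6 243.5]
0.33 [418.1 222.2] x edges [364.9 201.6] [365.7 244. ]
[ 0.47773918 -0.13862902  0.186     ]
[ 0.49451149 -0.14991759  0.2       ]
[ 0.51847194 -0.16604411  0.22      ]
```

```bash
q(){ python3 st.py 1.1; }
python3 -m inch '[2,4,0,0,0,2,4,-2,0,0,2,4,-4,0,0,2,4,-4,0,0,2,4,-4,0,0]' >/dev/null; q &&
python3 -m inch '[0,0,-1,0,0,0,0,-2,0,0,0,0,-3,0,0,0,0,-4,0,0,0,0,-4,0,0]' >/dev/null; q &&
python3 -m inch '[0,0,-1,0,0,0,0,-2,0,0,0,0,-3,0,0,0,0,-4,0,0,0,0,-4,0,0]' >/dev/null; q &&
python3 -m inch '[0,0,-0.5,0,0,0,0,-1,0,0,0,0,-1,0,0]' >/dev/null; q &&
python3 -m inch '[0,0,-0.5,0,0,0,0,-1,0,0,0,0,-1,0,0]' >/dev/null; q &&
python3 -m inch '[0,0,-0.5,0,0,0,0,-1,0,0,0,0,-1,0,0]' >/dev/null; q &&
python3 -m inch '[0,0,-0.5,0,0,0,0,-1,0,0,0,0,-1,0,0]' >/dev/null; q &&
python3 -m inch '[0,0,-0.5,0,0,0,0,-1,0,0,0,0,-1,0,0]' >/dev/null; q &&
python3 -m inch '[0,0,-0.5,0,0,0,0,-1,0,0,0,0,-1,0,0]' >/dev/null; q
python3 - <<'E'
from h import *
cv2.imwrite("pics/s3.png",cv2.resize(read_camera("scene")["image"][150:230,190:290],None,fx=7,fy=7,interpolation=cv2.INTER_CUBIC))
E
```

```text
t 2.78 p [ 514.16 -159.18  180.11] F [-0.18 -0.18 -0.47] yaw -0.19 op 0.4
t 2.78 p [ 514.16 -159.18  180.11] F [-0.18 -0.18 -0.47] yaw -0.19 op 0.4
t 2.78 p [ 514.16 -159.18  180.11] F [-0.18 -0.18 -0.47] yaw -0.19 op 0.4
t 2.78 p [ 514.16 -159.18  180.11] F [-0.18 -0.18 -0.47] yaw -0.19 op 0.4
t 2.78 p [ 514.16 -159.18  180.11] F [-0.18 -0.18 -0.47] yaw -0.19 op 0.4
t 2.78 p [ 514.16 -159.18  180.11] F [-0.18 -0.18 -0.47] yaw -0.19 op 0.4
t 2.78 p [ 514.16 -159.18  180.11] F [-0.18 -0.18 -0.47] yaw -0.19 op 0.4
t 2.78 p [ 514.16 -159.18  180.11] F [-0.18 -0.18 -0.47] yaw -0.19 op 0.4
t 2.78 p [ 514.16 -159.18  180.11] F [-0.18 -0.18 -0.47] yaw -0.19 op 0.4False
False
False
False
False
False
False
False
False
```

View pics/s3.png

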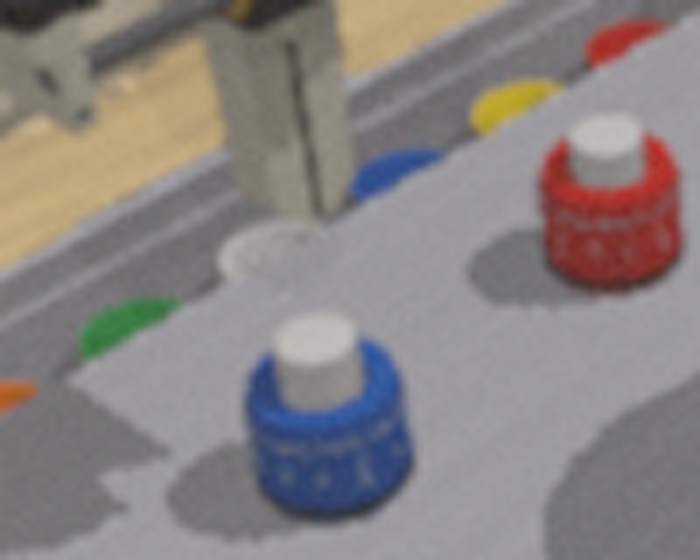

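Bug: the guard exited non-zero for a numpy bool. The tip, at crop (305,215), still looks well above the crown at (315,335). I fix the guard and go down with checks.

```bash
sed -i 's/^sys.exit.*/sys.exit(1 if len(sys.argv)>1 and s["force"][2]>float(sys.argv[1]) else 0)/' st.py; q(){ python3 st.py 1.1; }
python3 -m inch '[0,0,-1,0,0,0,0,-2,0,0,0,0,-3,0,0,0,0,-3,0,0]' >/dev/null && q &&
python3 -m inch '[0,0,-1,0,0,0,0,-2,0,0,0,0,-3,0,0,0,0,-3,0,0]' >/dev/null && q &&
python3 -m inch '[0,0,-1,0,0,0,0,-2,0,0,0,0,-2,0,0]' >/dev/null && q &&
python3 -m inch '[0,0,-0.5,0,0,0,0,-1,0,0,0,0,-1,0,0]' >/dev/null && q &&
python3 -m inch '[0,0,-0.5,0,0,0,0,-1,0,0,0,0,-1,0,0]' >/dev/null && q &&
python3 -m inch '[0,0,-0.5,0,0,0,0,-1,0,0,0,0,-1,0,0]' >/dev/null && q &&
python3 -m inch '[0,0,-0.5,0,0,0,0,-1,0,0,0,0,-1,0,0]' >/dev/null && q &&
python3 -m inch '[0,0,-0.5,0,0,0,0,-1,0,0,0,0,-1,0,0]' >/dev/null && q &&
python3 -m inch '[0,0,-0.5,0,0,0,0,-1,0,0,0,0,-1,0,0]' >/dev/null && q &&
python3 -m inch '[0,0,-0.5,0,0,0,0,-1,0,0,0,0,-1,0,0]' >/dev/null && q &&
python3 -m inch '[0,0,-0.5,0,0,0,0,-1,0,0,0,0,-1,0,0]' >/dev/null && q &&
python3 -m inch '[0,0,-0.5,0,0,0,0,-1,0,0,0,0,-1,0,0]' >/dev/null && q
python3 - <<'E'
from h import *
cv2.imwrite("pics/s4.png",cv2.resize(read_camera("scene")["image"][150:230,190:290],None,fx=7,fy=7,interpolation=cv2.INTER_CUBIC))
E
```

```text
t 3.17 p [ 514.25 -159.29  177.22] F [ 0.03  0.04 -0.11] yaw -0.2 op -0.1
t 3.5 p [ 514.25 -159.28  174.21] F [ 0.33 -0.46 -0.59] yaw -0.2 op 0.5
t 3.75 p [ 514.29 -159.28  172.26] F [-0.4  -0.93 -0.47] yaw -0.2 op -0.2
t 4.0 p [ 514.37 -159.29  171.43] F [-0.01 -0.45  0.31] yaw -0.2 op 0.5
t 4.25 p [ 514.34 -159.3   170.39] F [1.1  0.36 0.3 ] yaw -0.2 op 0.7
t 4.5 p [ 514.35 -159.3   169.41] F [ 0.15 -0.41  0.33] yaw -0.2 op 0.4
t 4.75 p [ 514.37 -159.31  168.43] F [-0.19  0.28 -1.16] yaw -0.2 op 0.2
t 5.0 p [ 514.36 -159.29  167.4 ] F [-0.1   0.48 -0.24] yaw -0.2 op 0.2
t 5.25 p [ 514.37 -159.32  166.41] F [-0.22  0.44  0.02] yaw -0.2 op 0.2
t 5.5 p [ 514.38 -159.3   165.42] F [-0.56 -0.08 -0.7 ] yaw -0.2 op 0.2
t 5.75 p [ 514.34 -159.32  164.41] F [-0.24  0.18 -0.35] yaw -0.2 op 0.7
t 6.0 p [ 514.35 -159.3   163.42] F [-0.54  0.25  0.72] yaw -0.2 op 0.4
```

View pics/s4.png

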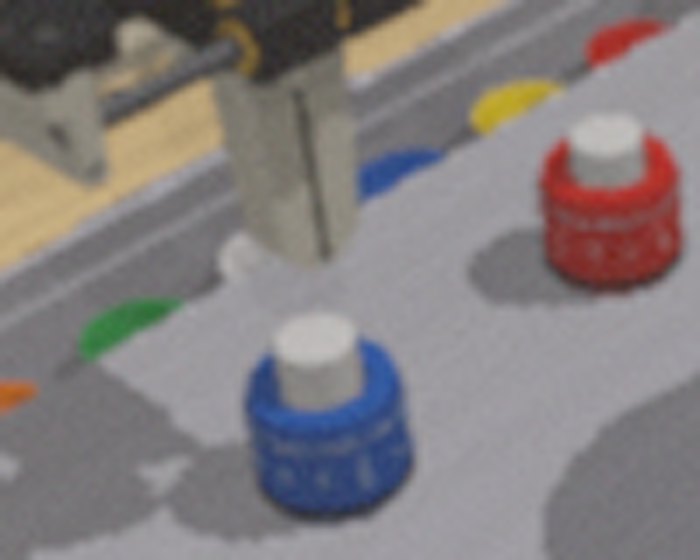

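The tip, at crop (310,265), is still about 25 mm above the crown at (315,340). The reported z therefore reads about 30 mm low. I continue with the guard on.

```bash
q(){ python3 st.py 1.7; }
python3 -m inch '[0,0,-1,0,0,0,0,-2,0,0,0,0,-3,0,0,0,0,-4,0,0]' >/dev/null && q &&
python3 -m inch '[0,0,-1,0,0,0,0,-2,0,0,0,0,-3,0,0,0,0,-4,0,0]' >/dev/null && q &&
python3 -m inch '[0,0,-1,0,0,0,0,-2,0,0,0,0,-3,0,0,0,0,-4,0,0]' >/dev/null && q &&
python3 -m inch '[0,0,-1,0,0,0,0,-2,0,0,0,0,-3,0,0,0,0,-3,0,0]' >/dev/null && q &&
python3 -m inch '[0,0,-1,0,0,0,0,-2,0,0,0,0,-2,0,0]' >/dev/null && q &&
python3 -m inch '[0,0,-0.5,0,0,0,0,-1,0,0,0,0,-1,0,0]' >/dev/null && q &&
python3 -m inch '[0,0,-0.5,0,0,0,0,-1,0,0,0,0,-1,0,0]' >/dev/null && q
python3 - <<'E'
from h import *
cv2.imwrite("pics/s5.png",cv2.resize(read_camera("scene")["image"][150:230,190:290],None,fx=7,fy=7,interpolation=cv2.INTER_CUBIC))
E
```

```text
t 6.38 p [ 514.36 -159.32  159.36] F [-0.28  0.05 -0.08] yaw -0.2 op 0.6
t 6.72 p [ 514.37 -159.31  155.4 ] F [ 0.62 -0.06 -0.  ] yaw -0.2 op 0.6
t 7.05 p [ 514.43 -159.34  151.44] F [-0.02 -0.66 -0.66] yaw -0.2 op 0.8
t 7.38 p [ 514.28 -159.26  148.24] F [-0.75 -0.65  0.08] yaw -0.2 op 0.1
t 7.63 p [ 514.29 -159.27  146.27] F [-0.08  0.44  0.02] yaw -0.2 op 0.3
t 7.88 p [ 514.36 -159.3   145.42] F [-0.03  0.4   0.06] yaw -0.2 op 0.6
t 8.13 p [ 514.34 -159.3   144.4 ] F [-0.55  0.78 -1.05] yaw -0.2 op 0.7
```

View pics/s5.png

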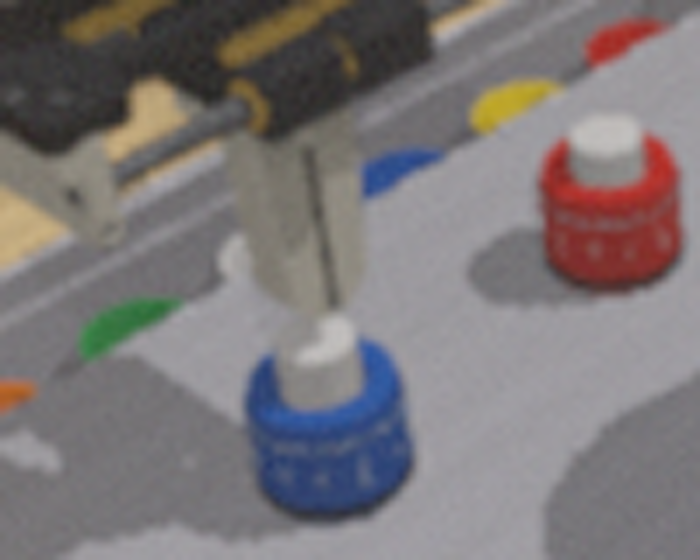

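The tip is now at crop (315,315), about 7 mm above the crown centre. I creep down in 0.5 mm steps.

```bash
q(){ python3 st.py 1.8; }
python3 -m inch '[0,0,-0.5,0,0,0,0,-1,0,0,0,0,-1,0,0]' >/dev/null && q &&
python3 -m inch '[0,0,-0.5,0,0,0,0,-1,0,0,0,0,-1,0,0]' >/dev/null && q &&
python3 -m inch '[0,0,-0.5,0,0,0,0,-1,0,0,0,0,-1,0,0]' >/dev/null && q &&
python3 -m inch '[0,0,-0.5,0,0,0,0,-0.5,0,0]' >/dev/null && q &&
python3 -m inch '[0,0,-0.5,0,0,0,0,-0.5,0,0]' >/dev/null && q &&
python3 -m inch '[0,0,-0.5,0,0,0,0,-0.5,0,0]' >/dev/null && q &&
python3 -m inch '[0,0,-0.5,0,0,0,0,-0.5,0,0]' >/dev/null && q &&
python3 -m inch '[0,0,-0.5,0,0,0,0,-0.5,0,0]' >/dev/null && q &&
python3 -m inch '[0,0,-0.5,0,0,0,0,-0.5,0,0]' >/dev/null && q &&
python3 -m inch '[0,0,-0.5,0,0,0,0,-0.5,0,0]' >/dev/null && q &&
python3 -m inch '[0,0,-0.5,0,0,0,0,-0.5,0,0]' >/dev/null && q &&
python3 -m inch '[0,0,-0.5,0,0,0,0,-0.5,0,0]' >/dev/null && q &&
python3 -m inch '[0,0,-0.5,0,0,0,0,-0.5,0,0]' >/dev/null && q
```

```text
t 8.43 p [ 514.35 -159.3   143.38] F [ 0.55 -0.54 -0.99] yaw -0.2 op 0.4
t 8.68 p [ 514.36 -159.3   142.39] F [-0.34 -0.24  0.22] yaw -0.2 op 0.6
t 8.93 p [ 514.36 -159.29  141.4 ] F [ 0.32 -0.84  0.2 ] yaw -0.2 op 0.2
t 9.1 p [ 514.34 -159.31  140.92] F [ 0.38  0.13 -0.95] yaw -0.2 op 0.4
t 9.27 p [ 514.39 -159.28  140.44] F [-0.49  0.09 -0.12] yaw -0.2 op 0.3
t 9.43 p [ 514.34 -159.31  139.91] F [ 0.04 -0.13 -0.13] yaw -0.2 op 0.7
t 9.6 p [ 514.37 -159.3   139.43] F [ 0.65  0.16 -0.01] yaw -0.2 op 0.6
t 9.77 p [ 514.37 -159.3   138.95] F [0.1  0.06 0.54] yaw -0.2 op 0.4
t 9.93 p [ 514.37 -159.32  138.44] F [ 0.33  0.73 -0.22] yaw -0.2 op 0.6
t 10.1 p [ 514.36 -159.29  137.93] F [ 0.29 -0.2  -0.51] yaw -0.2 op 0.5
t 10.27 p [ 514.35 -159.3   137.44] F [ 1.27 -1.07 -0.42] yaw -0.2 op 0.7
t 10.43 p [ 514.35 -159.29  136.9 ] F [0.52 0.53 0.43] yaw -0.2 op 0.4
t 10.6 p [ 514.37 -159.29  136.43] F [-0.35  0.31 -0.34] yaw -0.2 op 0.5
```

```bash
q(){ python3 st.py 1.9; }
python3 -m inch '[0,0,-0.5,0,0,0,0,-0.5,0,0]' >/dev/null && q &&
python3 -m inch '[0,0,-0.5,0,0,0,0,-0.5,0,0]' >/dev/null && q &&
python3 -m inch '[0,0,-0.5,0,0,0,0,-0.5,0,0]' >/dev/null && q &&
python3 -m inch '[0,0,-0.5,0,0,0,0,-0.5,0,0]' >/dev/null && q &&
python3 -m inch '[0,0,-0.5,0,0,0,0,-0.5,0,0]' >/dev/null && q &&
python3 -m inch '[0,0,-0.5,0,0,0,0,-0.5,0,0]' >/dev/null && q &&
python3 -m inch '[0,0,-0.5,0,0,0,0,-0.5,0,0]' >/dev/null && q &&
python3 -m inch '[0,0,-0.5,0,0,0,0,-0.5,0,0]' >/dev/null && q &&
python3 -m inch '[0,0,-0.5,0,0,0,0,-0.5,0,0]' >/dev/null && q &&
python3 -m inch '[0,0,-0.5,0,0,0,0,-0.5,0,0]' >/dev/null && q
python3 - <<'E'
from h import *
cv2.imwrite("pics/s6.png",cv2.resize(read_camera("scene")["image"][150:230,190:290],None,fx=7,fy=7,interpolation=cv2.INTER_CUBIC))
E
```

```text
t 10.77 p [ 514.37 -159.3   135.94] F [-0.12  0.12 -0.72] yaw -0.2 op 0.4
t 10.93 p [ 514.37 -159.29  135.44] F [-0.12  0.36  0.12] yaw -0.2 op 0.3
t 11.1 p [ 514.37 -159.3   134.94] F [-0.7   0.95  0.06] yaw -0.2 op 0.4
t 11.27 p [ 514.35 -159.31  134.42] F [ 0.26 -0.37 -0.31] yaw -0.2 op 0.4
t 11.43 p [ 514.38 -159.31  133.93] F [-0.01 -0.2   0.16] yaw -0.2 op 0.2
t 11.6 p [ 514.34 -159.3   133.43] F [ 0.94 -0.76 -0.53] yaw -0.2 op 0.5
t 11.77 p [ 514.36 -159.32  132.92] F [ 0.31 -0.44 -0.32] yaw -0.2 op 0.7
t 11.93 p [ 514.38 -159.31  132.45] F [-0.23  0.59 -0.65] yaw -0.2 op 0.2
t 12.1 p [ 514.41 -159.31  132.07] F [-0.56 -0.15  0.62] yaw -0.2 op 0.4
t 12.27 p [ 514.49 -159.34  131.76] F [-1.13 -0.05  2.97] yaw -0.2 op 0.4
```

View pics/s6.png

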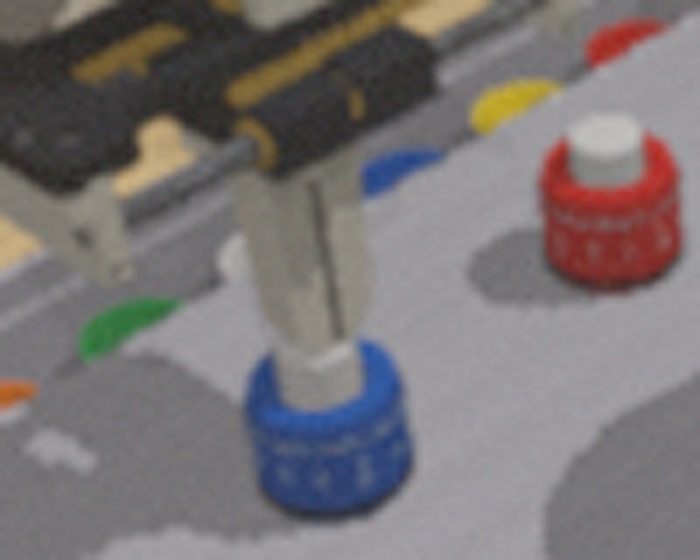

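The tip is touching the crown. The force rises about 4 N/mm from first contact, which looks like a sound key. I continue gently.

```bash
q(){ python3 st.py 8; }
python3 -m inch '[0,0,-0.3,0,0,0,0,-0.3,0,0]' >/dev/null && q &&
python3 -m inch '[0,0,-0.3,0,0,0,0,-0.3,0,0]' >/dev/null && q &&
python3 -m inch '[0,0,-0.3,0,0,0,0,-0.3,0,0]' >/dev/null && q &&
python3 -m inch '[0,0,-0.3,0,0,0,0,-0.3,0,0]' >/dev/null && q
```

```text
t 12.48 p [ 514.49 -159.34  131.5 ] F [-2.04  0.15  3.32] yaw -0.2 op 0.4
t 12.65 p [ 514.5  -159.38  131.2 ] F [-2.04  1.2   5.62] yaw -0.2 op 0.5
t 12.82 p [ 514.52 -159.34  130.98] F [-2.69  0.52  4.61] yaw -0.19 op 0.3
t 12.98 p [ 514.53 -159.37  130.68] F [-1.97  1.65  4.63] yaw -0.2 op 0.1
```

```bash
q(){ python3 st.py 8; }
python3 -m inch '[0,0,-0.3,0,0,0,0,-0.3,0,0]' >/dev/null && q && 
python3 -m inch '[0,0,-0.3,0,0,0,0,-0.3,0,0]' >/dev/null && q &&
python3 -m inch '[0,0,-0.3,0,0,0,0,-0.3,0,0]' >/dev/null && q
```

```text
t 13.15 p [ 514.42 -159.32  129.78] F [-0.07 -0.37  0.03] yaw -0.2 op 0.8
t 13.32 p [ 514.2  -159.26  129.19] F [ 0.09 -0.5  -0.51] yaw -0.2 op 0.7
t 13.48 p [ 514.27 -159.27  129.12] F [ 0.29  0.35 -0.58] yaw -0.2 op 0.5
```

The force collapsed at 1.75 mm of travel, so blue snapped in. I raise the tool, open the fingers, come back down astride the case and feel for the shelf.

```bash
q(){ python3 st.py 2.2; }
python3 -m inch '[0,0,20,0,0,0,0,40,0,0,0,0,60,0,0,0,0,60,0,100,0,0,60,0,100,0,0,60,0,100,0,0,60,0,100,0,0,60,0,100,0,0,60,0,100,0,0,60,0,100]' >/dev/null && q &&
python3 -m inch '[0,0,0,0,100,0,0,-15,0,100,0,0,-30,0,100,0,0,-45,0,100,0,0,-55,0,100,0,0,-63,0,100,0,0,-68,0,100,0,0,-71,0,100,0,0,-71,0,100,0,0,-71,0,100]' >/dev/null && q &&
python3 -m inch '[0,0,-1,0,100,0,0,-2,0,100,0,0,-2,0,100]' >/dev/null && q &&
python3 -m inch '[0,0,-1,0,100,0,0,-2,0,100,0,0,-2,0,100]' >/dev/null && q &&
python3 -m inch '[0,0,-1,0,100,0,0,-2,0,100,0,0,-2,0,100]' >/dev/null && q &&
python3 -m inch '[0,0,-1,0,100,0,0,-2,0,100,0,0,-2,0,100]' >/dev/null && q &&
python3 -m inch '[0,0,-1,0,100,0,0,-2,0,100,0,0,-2,0,100]' >/dev/null && q &&
python3 -m inch '[0,0,-1,0,100,0,0,-2,0,100,0,0,-2,0,100]' >/dev/null && q
```

```text
t 14.32 p [ 514.02 -159.19  188.67] F [ 0.39 -0.2  -0.48] yaw -0.2 op 42.4
t 15.15 p [ 514.75 -159.47  118.99] F [0.31 0.44 0.31] yaw -0.2 op 92.9
t 15.4 p [ 514.59 -159.39  116.68] F [0.6  0.1  0.05] yaw -0.2 op 93.1
t 15.65 p [ 514.3  -159.27  114.22] F [0.12 0.97 0.01] yaw -0.2 op 93.0
t 15.9 p [ 514.27 -159.27  112.16] F [ 0.78 -0.29 -0.37] yaw -0.2 op 93.1
t 16.15 p [ 514.27 -159.27  110.16] F [-0.58 -0.06 -0.35] yaw -0.2 op 92.8
t 16.4 p [ 514.29 -159.26  108.17] F [-1.17 -0.27  0.14] yaw -0.2 op 93.0
t 16.65 p [ 514.28 -159.3   106.17] F [0.37 0.2  0.43] yaw -0.2 op 93.0
```

```bash
q(){ python3 st.py 2.2; }
python3 -m inch '[0,0,-2,0,100,0,0,-4,0,100,0,0,-5,0,100,0,0,-6,0,100,0,0,-6,0,100]' >/dev/null && q &&
python3 -m inch '[0,0,-1,0,100,0,0,-2,0,100,0,0,-3,0,100,0,0,-4,0,100,0,0,-4,0,100]' >/dev/null && q &&
python3 -m inch '[0,0,-1,0,100,0,0,-2,0,100,0,0,-3,0,100,0,0,-4,0,100,0,0,-4,0,100]' >/dev/null && q &&
python3 -m inch '[0,0,-1,0,100,0,0,-2,0,100,0,0,-3,0,100,0,0,-4,0,100,0,0,-4,0,100]' >/dev/null && q 
python3 - <<'E'
from h import *
cv2.imwrite("pics/s7.png",cv2.resize(read_camera("scene")["image"][150:230,180:300],None,fx=6,fy=6,interpolation=cv2.INTER_CUBIC))
E
```

```text
t 17.07 p [ 514.19 -159.24  100.07] F [-0.43 -0.5   0.58] yaw -0.2 op 93.1
t 17.48 p [ 514.23 -159.25   96.12] F [-0.82 -0.21  0.58] yaw -0.2 op 92.8
t 17.9 p [ 514.24 -159.26   92.15] F [0.13 0.49 0.81] yaw -0.2 op 93.3
t 18.32 p [ 514.23 -159.26   88.13] F [-0.23  0.3  -0.32] yaw -0.2 op 92.8
```

View pics/s7.png

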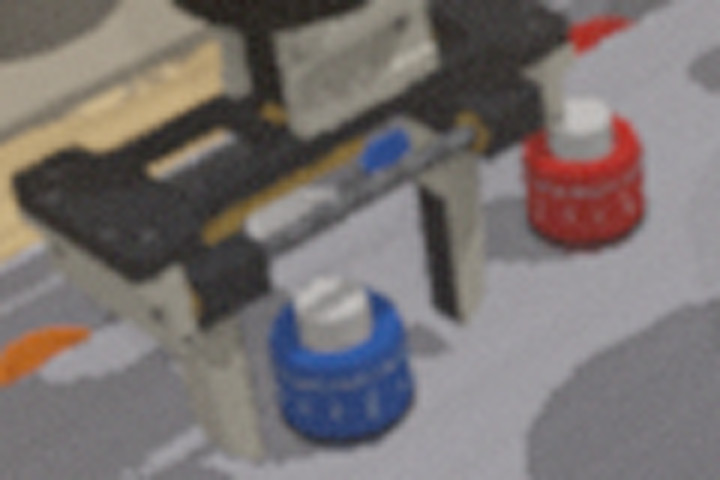

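The fingers stand astride the blue case, with tips at crop (240,460) and (455,320) and the case centred. I grip and lift a little.

```bash
python3 -m inch '[0,0,0,0,0,0,0,0,0,0,0,0,0,0,0,0,0,0,0,0,0,0,0,0,0,0,0,0,0,0,0,0,0,0,0,0,0,0,0,0]' 20 && python3 -m inch '[0,0,2,0,0,0,0,6,0,0,0,0,15,0,0,0,0,30,0,0,0,0,50,0,0,0,0,60,0,0,0,0,60,0,0,0,0,60,0,0]'; python3 st.py
```

```text
t: 19.03
tool_pos: [0.5145, -0.1594, 0.0885]
orientation: [3.141, -0.005, 0.0]
force: [0.2, -0.6, 0.0]
opening: 0.0501
gripper_force: 20.0
t: 19.7
tool_pos: [0.5151, -0.1596, 0.1492]
orientation: [3.141, -0.005, 0.003]
force: [-0.3, -0.2, -1.3]
opening: 0.05
gripper_force: 20.0
t 19.7 p [ 515.06 -159.57  149.24] F [-0.29 -0.25 -1.27] yaw -0.2 op 50.0
```

```bash
python3 -m inch '[-2,-15,0,0,0,-4,-40,0,0,0,-7,-70,0,0,0,-11,-100,0,0,0,-15,-130,0,0,0,-18,-155,0,0,0,-20,-175,0,0,0,-21,-187,0,0,0,-21,-187,0,0,0,-21,-187,0,0,0]' >/dev/null; python3 -m inch '[0,0,-8,0,0,0,0,-18,0,0,0,0,-28,0,0,0,0,-35,0,0,0,0,-38,0,0,0,0,-38,0,0,0,0,-38,0,0,0,0,-38,0,0]'>/dev/null; python3 st.py
```

```text
t 21.2 p [ 493.71 -346.51  110.96] F [ 0.49 -0.04 -1.71] yaw -0.2 op 50.5
```

```bash
q(){ python3 st.py 1.2; }
python3 -m inch '[0,0,-1,0,0,0,0,-2,0,0,0,0,-3,0,0,0,0,-4,0,0,0,0,-4,0,0]' >/dev/null && q &&
python3 -m inch '[0,0,-0.5,0,0,0,0,-1,0,0,0,0,-1,0,0]' >/dev/null && q &&
python3 -m inch '[0,0,-0.5,0,0,0,0,-1,0,0,0,0,-1,0,0]' >/dev/null && q &&
python3 -m inch '[0,0,-0.5,0,0,0,0,-1,0,0,0,0,-1,0,0]' >/dev/null && q &&
python3 -m inch '[0,0,-0.5,0,0,0,0,-1,0,0,0,0,-1,0,0]' >/dev/null && q &&
python3 -m inch '[0,0,-0.5,0,0,0,0,-1,0,0,0,0,-1,0,0]' >/dev/null && q &&
python3 -m inch '[0,0,-0.5,0,0,0,0,-1,0,0,0,0,-1,0,0]' >/dev/null && q
```

```text
t 21.62 p [ 493.27 -346.25  106.18] F [-0.98  0.07 -0.88] yaw -0.21 op 50.3
t 21.87 p [ 493.36 -346.26  105.31] F [-0.14 -0.22 -1.96] yaw -0.2 op 50.0
t 22.12 p [ 493.35 -346.26  104.28] F [0.42 0.4  0.02] yaw -0.2 op 50.2
t 22.37 p [ 493.43 -346.35  103.49] F [ 0.06  0.2  -0.33] yaw -0.2 op 50.4
t 22.62 p [ 493.5  -346.39  103.43] F [-2.44  2.98  5.63] yaw -0.2 op 50.6
```

Touched down at the expected height. I ease off, open and withdraw.

```bash
python3 -m inch '[0,0,0.6,0,0,0,0,0.6,0,100,0,0,0.6,0,100,0,0,0.6,0,100,0,0,0.6,0,100,0,0,0.6,0,100,0,0,0.6,0,100,0,0,0.6,0,100,0,0,0.6,0,100]' >/dev/null; python3 st.py
python3 -m inch '[0,0,5,0,100,0,0,15,0,100,0,0,35,0,100,0,0,60,0,100,0,0,90,0,100,0,0,120,0,100,0,0,120,0,100]' >/dev/null
python3 -m inch '[0,36,0,0,100,0,72,0,0,100,0,108,0,0,100,0,144,0,0,100,0,180,0,0,100,0,216,0,0,100,0,252,0,0,100,0,288,0,0,100,0,288,0,0,100,0,288,0,0,100]' >/dev/null; python3 st.py
python3 - <<'E'
from h import *
c=read_camera("top");h=cv2.cvtColor(c["image"],cv2.COLOR_BGR2HSV)
m=(h[...,0]>100)&(h[...,0]<125)&(h[...,1]>150)&(h[...,2]>80);m[280:]=0;m[:150]=0
n,l,s,ce=cv2.connectedComponentsWithStats(m.astype(np.uint8))
for i in range(1,n):
    if s[i,4]>30: print(s[i],ray(c,s[i,:2]+s[i,2:4]/2-.5,.162).round(3))
for p in((457,183),(522,190),(514,278),(448,272),(485,230.7)): print(ray(c,p,.125).round(3))
cv2.imwrite("pics/t2.png",c["image"])
E
```

```text
t 23.37 p [ 493.42 -346.32  103.01] F [-0.32  0.42 -0.18] yaw -0.2 op 92.7
t 24.78 p [493.75 -56.74 224.21] F [ 0.16 -0.5  -0.06] yaw 0.01 op 92.9
[468 221  27  22 260] [ 0.494 -0.339  0.162]
[ 0.602 -0.303  0.125]
[ 0.585 -0.449  0.125]
[ 0.391 -0.422  0.125]
[ 0.405 -0.276  0.125]
[ 0.495 -0.362  0.125]
```

```bash
python3 -c "
from plant import job
print(job.close_job())"
```

```text
the job is handed in; nothing more can be done
None
```

The first key I pressed, on the blue timer, snapped in, so I never touched red or yellow. Blue is now on the cutting board about 16 mm off its centre, released softly and apparently upright, and the job is handed in; I did not check on camera that its key was still down after the move.

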